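# Lock the height stop with its jam nut

### The job

The wide dark nut on the threaded post has been set to its working height. Run the brass nut above it down the post (clockwise) until it meets the dark nut, then tighten it firmly against it, to a torque of about 0.3 N m, so that the two stay locked together after you let go. The dark nut must not be turned from its setting, nor the things standing around be disturbed.

Things in the scene. Friction and masses are not known exactly. Their poses are not given: they have to be found in the camera images.
- stand: Fixed aluminium base, 110 (x) x 80 (y) x 16 mm, with an upright threaded post, 16 mm diameter, at its centre. Origin under the base on the worktop, z up along the post, whose top is 94 mm above it. A white gauge strip and two screws stay below 38 mm. The thread is right-handed and steep: a nut goes down 12 mm per clockwise turn seen from above (1.9 mm per rad).
- first_nut: The wide dark steel hexagon nut, 46 mm across flats, 12 mm high, already set on the post. Origin at the centre of its underside, 39 to 42 mm above the worktop; z up. It is stiff on the thread, but is dragged round (clockwise) and down when the brass nut above is tightened with more than about 0.45 N m.
- first_top (a point): Centre of the first nut's top face, which the second nut must meet.
- first_corner (a point): A point on the rim of the dark nut's top face, 26.5 mm from the axis along its own y: shows whether the nut has turned.
- second_nut: The brass hexagon nut (jam nut), 34 mm across flats, 24 mm high, on the same post 3 to 9 mm above the dark nut. Origin at the centre of its underside, z up. Its own x axis is normal to a pair of flats; the other pairs lie at 60 and 120 degrees. A grip that reaches below its underside meets the wider dark nut.
- second_under (a point): Centre of the brass nut's underside. Running free the nut turns with about 0.08 N m and stays where it is left; once it bears on the dark nut the torque climbs steeply, by 0.3 N m within about 0.1 rad, and it stays tight when let go.
- vial: Small amber vial with a green cap, 32 mm diameter, 58 mm high, standing loose beside the stand; origin under its centre. To be left alone.
- tape: Roll of green tape, 72 mm diameter, 19 mm high, lying loose; origin under its centre. To be left alone.
- lab_timer: White timer, 66 x 66 x 23 mm, loose; origin under its centre. To be left alone.

How it is judged:
On the way:
1. the brass nut has been run down onto the dark nut (contact force between second_nut and first_nut above 1 N), for 0.02 s.
At the end, for the whole second after the job is handed in: The brass nut bears on the dark nut (gap under 1.5 mm) and the two still press on each other with more than 4 N after release (tightened to at least about 0.15 N m), at rest, and the dark nut's rim is within 3 mm of where it was (contact force between second_nut and first_nut above 4 N and z of second_under in the frame of first_top below 0.0015 m and distance of first_corner from where it was at the start of the episode below 0.003 m and angular speed of second_nut below 0.05 rad/s); the robot touches nothing.
It fails at once if the dark nut is turned from its setting (its rim moves more than 3 mm) (distance of first_corner from where it was at the start of the episode above 0.003 m).
It fails at once if a thing standing around is moved by more than 15 mm (distance of any of vial, tape, lab_timer from where it was at the start of the episode above 0.015 m).
It also fails if it takes over 61 s, if anything falls off the work surface, if the arm or the gripper's body presses on something with over 40 N, if the wrist force passes 120 N, or if a joint passes its speed limit or range.

### The arm

A 7-joint arm with a two-finger parallel gripper is mounted at the origin on a cart in front of the work surface, level with it; the furniture and walls round the work are solid. World frame = base frame: x ahead of the robot, y to its left, z up, the work surface at z = 0. Lengths are in m, angles in rad, forces in N, time in s.
With the tool pointing down it reaches from about 0.425 to 0.925 m from the base axis. Payload 6.8 kg.
Tool frame: the origin (TCP) lies midway between the tips of the shut fingers; the grasp point (between the pads) lies 19 mm behind it; z points along the fingers, x is the direction in which the jaws open and shut, and the axes are right-handed (so a half turn about z gives the same grasp; the last joint's range is limited). The gripper opens to 85 mm and grips with 20 to 120 N. Pads are 22 mm wide; open, the fingers measure 114 mm over their backs; the gripper's body (76 mm by 85 mm) begins 54 mm behind the grasp point. The pads swing forward as they close: fully open they stand 13 mm farther back than shut.
Start: joints at [-1.339, 0.477, 0.022, 1.555, -0.011, 1.109, -0.083], TCP at [0.225, 0.636, 0.231] pointing down, gripper open.
Joint ranges: [-2.96, 2.96], [-0.34, 2.1], [-1.41, 1.46], [0.24, 2.44], [-1.37, 4.51], [0.17, 1.92], [-2.96, 2.96]. Speed limits (rad/s): [2.39, 2.39, 3.14, 3.14, 3.14, 3.14, 3.14].

### API

Orientations are given as a rotation vector (axis times angle).
In Python, from bench import r gives the robot as it stands. The module is installed in compiled form; this text tells all that it offers.
- The arm moves only by the shell command python3 -m pendant 'ROWS' [OPENING] [FORCE]. ROWS is text: rows parted by semicolons, each of 4 numbers parted by spaces: the shift along the tool's x, y, z in cm, then the turn about the tool's z in degrees. A call has 1 to 8 rows; each row shifts and turns the pose as measured when the row begins, along the tool's axes as they then stand; what a row does not reach is not made up. A row lasts 1/12 s, in which the tool goes at most 41.7 mm and 7.16 degrees, less where a joint would pass 70% of its speed; a pose out of reach is approached as far as the arm can. A call with a gripper value outside its range is refused whole. OPENING is the closure in counts, from 0 (fully open) to 255 (shut), set as the call begins (- or left out, the last holds). The fingers move at their own pace and stop on an object; FORCE is the grip in N (left out, the last holds). Time passes only in rows, so rows that do not move let the fingers close. It gives the time, the measured TCP pose, the force and the opening at its end, in the units of the state.
- r.get_obs(): the state, without advancing time (a new reading comes with each control period).
- r.grab_frame(name): name is "side" or "top" or "wrist"; returns a dict with "color" (400x640x3 uint8, red, green, blue), "fx", "fy", "cx", "cy" (pixels), "R" (3x3) and "t" (3): a world point X has camera coordinates R X + t; the wrist camera has in their place "hand_eye" (4x4, takes a point from camera to tool coordinates, whose origin is the TCP and whose axes are the tool frame's). Camera axes: x right, y down, z forward; pixel columns grow to the right and rows downward; lengths in m; the calibration is good to about 2 mm. The wrist camera is an equidistant fisheye: a pixel r from the principal point sees the ray r / f radians off the axis. A picture is of the moment at which its call begins: read the wrist's pose just before it. There is no depth.
- r.hand_in(): hands the job in, once; it reports no verdict.
The state is a dict: "clock": time; "joints": joint angles; "qvel": joint speeds; "tau": joint torques, N m; "tcp_pos": TCP position; "orientation": TCP orientation; "contact_force": force on the tool from outside, world axes, zero at the start; "moment": the same for the moment, N m; "grip_width": finger opening in m.
Only numpy, scipy, OpenCV 4.12 (cv2) and the standard library are available. Lean on these libraries where they do the work, as an engineer would, in place of code of your own. Each camera call takes 0.05 s, during which the arm holds its last target.

## Working session

There is one attempt and no reset: what is moved stays moved. The work goes in short steps, Python scripts to look and compute and a shell command to move; the robot and the scene stay as the last step left them, time stands still between calls to the robot, and variables do not carry over. Pictures are saved under pics/ and viewed, and the job is handed in when it is done.

```bash
mkdir -p pics; python3 - <<'E'
from bench import r
import cv2,json
o=r.get_obs();print(o)
for n in("side","top","wrist"):
    f=r.grab_frame(n);cv2.imwrite(f"pics/{n}0.png",f["color"][...,::-1])
    print(n,{k:(v.tolist() if hasattr(v,'tolist') else v) for k,v in f.items() if k!="color"})
E
```

```text
{'clock': 0.0, 'joints': array([-1.33909244,  0.47778406,  0.02232009,  1.55647777, -0.01148716,
        1.1093141 , -0.08307012]), 'qvel': array([-0.00232079, -0.00183389,  0.00100702,  0.00106993,  0.00053182,
       -0.00111287, -0.00082926]), 'tau': array([-1.12098930e-04, -5.96449757e+01,  1.60753325e+00, -2.81190026e+01,
        1.23930656e-02,  9.33466275e-03, -3.85729933e-06]), 'tcp_pos': array([0.22478306, 0.63582474, 0.23032499]), 'orientation': array([ 2.56403587e+00,  1.81325372e+00, -2.24442709e-03]), 'contact_force': array([ 0.08600337, -0.41068466,  0.47849896]), 'moment': array([-0.03668774, -0.00851131,  0.01930586]), 'grip_width': 0.08507955247324865}
side {'fx': 510.14333380788577, 'fy': 510.14333380788577, 'cx': 320.4726128323302, 'cy': 196.87649897340927, 'R': [[-0.9996689856857633, -0.023318458521862234, -0.0108705358727452], [-0.0015394501043486262, 0.47597880562346356, -0.8794554034688952], [0.025681689028813313, -0.8791475564940309, -0.47585714742893376]], 't': [0.4623955292527282, 0.0779386447349345, 0.9943824219762923]}
top {'fx': 454.2584521080909, 'fy': 454.2584521080909, 'cx': 305.8070394408384, 'cy': 203.89367456519415, 'R': [[-0.09840348609552696, -0.9951447391510985, 0.0019240748788229573], [-0.9743294438492679, 0.09595143519503517, -0.20365524037546687], [0.2024818233141525, -0.02191506842117639, -0.9790407759656752]], 't': [0.005637781489093323, 0.47153497095771474, 0.9071238655883884]}
wrist {'fx': 309.70691628693146, 'fy': 309.70691628693146, 'cx': 316.13701433405964, 'cy': 202.09466003237105, 'hand_eye': [[0.9999996244121945, 0.0002442041010985259, -0.0008315887365544383, -0.0002659569948953999], [4.367706649902541e-05, 0.9440659992975421, 0.32975655727012737, -0.08401852412894059], [0.0008656025552294596, -0.32975646973894224, 0.9440656340517465, -0.14185666880686698], [0.0, 0.0, 0.0, 1.0]]}
```

View pics/side0.png

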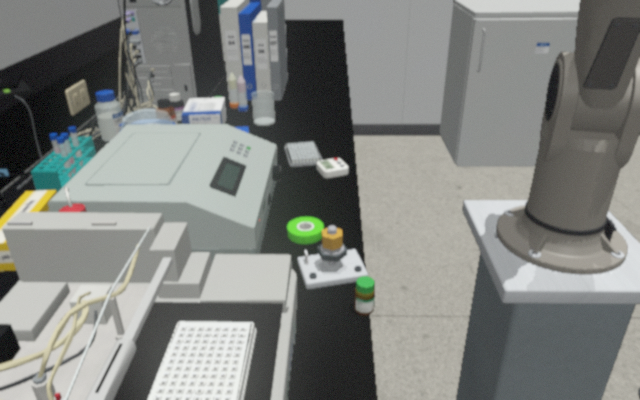

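View pics/top0.png

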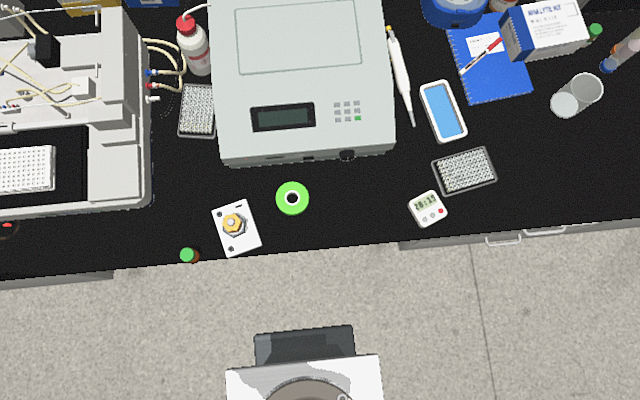

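View pics/wrist0.png

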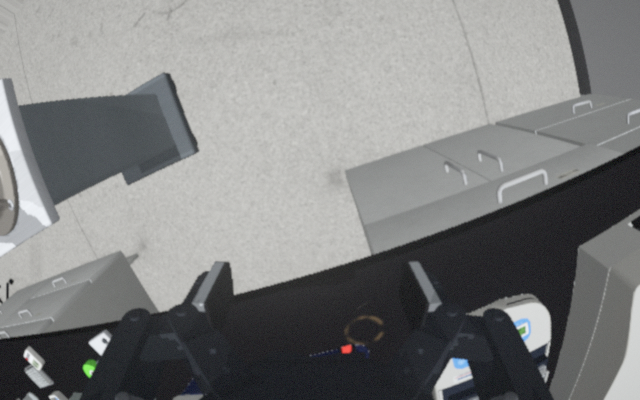

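The side view shows the brass nut at about (332,238) with the vial at (365,294). The top view shows the stand at about (236,228), the vial at (188,255) and the tape at (291,198). I'll zoom in on both.

```bash
python3 - <<'E'
import cv2,numpy as np
a=cv2.imread('pics/side0.png')[205:325,285:405];b=cv2.imread('pics/top0.png')[180:280,170:320]
cv2.imwrite('pics/z1.png',cv2.resize(a,None,fx=5,fy=5,interpolation=cv2.INTER_CUBIC))
cv2.imwrite('pics/z2.png',cv2.resize(b,None,fx=5,fy=5,interpolation=cv2.INTER_CUBIC))
E
```

```text
(no output)
```

View pics/z1.png

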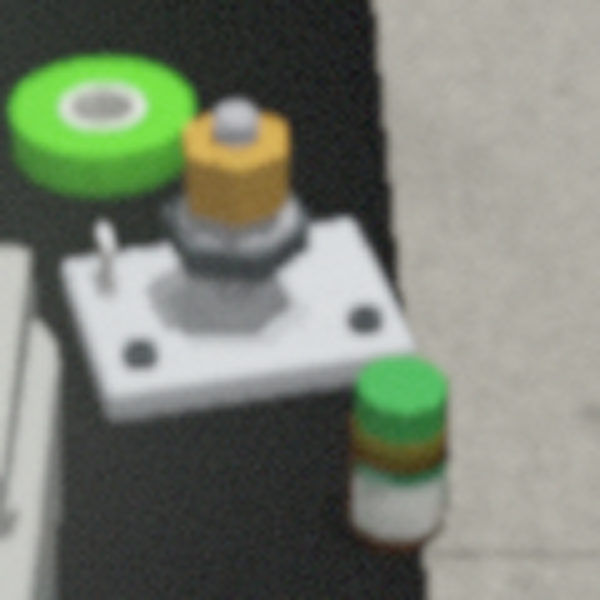

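View pics/z2.png

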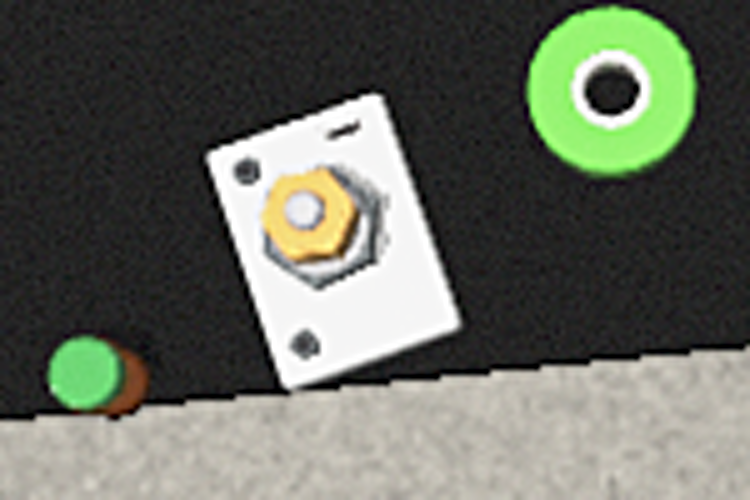

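```bash
cat > h.py <<'E'
import numpy as np,cv2
from scipy.spatial.transform import Rotation as Ro
def ray(f,u,v,obs=None):
    if 'hand_eye' in f:
        d=np.array([u-f['cx'],v-f['cy']]);rr=np.hypot(*d);th=rr/f['fx']
        c=np.r_[d/rr*np.sin(th),np.cos(th)];H=np.array(f['hand_eye'])
        T=np.eye(4);T[:3,:3]=Ro.from_rotvec(obs['orientation']).as_matrix();T[:3,3]=obs['tcp_pos'];M=T@H
        return M[:3,3],M[:3,:3]@c
    c=np.array([(u-f['cx'])/f['fx'],(v-f['cy'])/f['fy'],1]);R=np.array(f['R']);t=np.array(f['t'])
    return -R.T@t,R.T@c
def onz(f,u,v,z,obs=None):
    o,d=ray(f,u,v,obs);return o+d*(z-o[2])/d[2]
def proj(f,X,obs=None):
    X=np.asarray(X,float)
    if 'hand_eye' in f:
        T=np.eye(4);T[:3,:3]=Ro.from_rotvec(obs['orientation']).as_matrix();T[:3,3]=obs['tcp_pos'];M=np.linalg.inv(T@np.array(f['hand_eye']))
        c=M[:3,:3]@X+M[:3,3];th=np.arctan2(np.hypot(c[0],c[1]),c[2]);n=np.hypot(c[0],c[1])
        return np.array([f['cx'],f['cy']])+c[:2]/n*th*f['fx']
    c=np.array(f['R'])@X+f['t'];return np.array([f['cx']+f['fx']*c[0]/c[2],f['cy']+f['fy']*c[1]/c[2]])
E
python3 - <<'E'
from bench import r
from h import *
s=r.grab_frame('side');t=r.grab_frame('top')
S=lambda x,y:(x/5+285-.4,y/5+205-.4)
T=lambda x,y:(x/5+170-.4,y/5+180-.4)
print('post',onz(s,*S(236,105),.094),onz(t,*T(305,208),.094))
c=[onz(t,*T(*p),.016) for p in[(207,153),(380,92),(460,327),(288,390)]]
print('stand',np.round(c,4),np.mean(c,0),[np.linalg.norm(c[i]-c[i-1]) for i in range(4)])
d=c[0]-c[3];print(np.degrees(np.arctan2(d[1],d[0])))
print('vial',onz(t,*T(85,373),.058),onz(s,*S(402,385),.058))
print('tape',onz(t,*T(611,90),.019))
o=r.get_obs();print(o['clock'],Ro.from_rotvec(o['orientation']).as_matrix())
E
```

```text
post [0.43975203 0.11325466 0.094     ] [0.44011464 0.11234858 0.094     ]
stand [[0.4828 0.1647 0.016 ]
 [0.5025 0.088  0.016 ]
 [0.3965 0.0614 0.016 ]
 [0.377  0.1362 0.016 ]] [0.4396891  0.11256724 0.016     ] [np.float64(0.10959634675567599), np.float64(0.07912172249797413), np.float64(0.10925092557264447), np.float64(0.07732647072922115)]
15.058311647571587
vial [0.38758536 0.21116213 0.058     ] [0.38830842 0.21846953 0.058     ]
tape [ 0.49282355 -0.01239854  0.019     ]
0.25 [[ 3.33263912e-01  9.42833554e-01 -2.31701697e-04]
 [ 9.42833178e-01 -3.33263986e-01 -8.45438428e-04]
 [-8.74325549e-04  6.32980702e-05 -9.99999616e-01]]
```

Both views put the post at (0.440, 0.1126), and the stand measures 110x79 mm as it should. I'll move above the post but stay high.

```bash
python3 -m pendant '-1.5 1 -4 0;-2.9 2.6 0 0;-2.9 2.6 0 0;-2.9 2.6 0 0;-2.9 2.6 0 0;-2.9 2.6 0 0;-2.9 2.6 0 0;-2.9 2.6 0 0' 0 40; python3 -m pendant '-2.9 2.6 0 0;-2.9 2.6 0 0;-2.9 2.6 0 0;-2.9 2.6 0 0;-2.9 2.6 0 0;-2 2 0 0;0 0 0 0'; python3 - <<'E'
from bench import r
from h import *
o=r.get_obs();print(o)
M=Ro.from_rotvec(o['orientation']).as_matrix()
print(M.T@(np.array([.4398,.1126,.2])-o['tcp_pos'])*100)
E
```

```text
clock: 0.92
tcp_pos: [0.3306, 0.3657, 0.2676]
orientation: [-2.547, -1.833, 0.004]
contact_force: [0.4, 0.4, 1.6]
grip_width: 0.0855
clock: 1.5
tcp_pos: [0.4248, 0.1422, 0.2683]
orientation: [-2.557, -1.82, -0.002]
contact_force: [0.9, 0.6, 0.6]
grip_width: 0.0853
{'clock': 1.5, 'joints': array([-0.76809926,  0.04636789,  0.3221222 ,  2.04368228, -0.02059749,
        1.05307456,  0.80077112]), 'qvel': array([ 0.00259793, -0.01467648, -0.04549749,  0.01258985, -0.02032386,
        0.00451023, -0.04600641]), 'tau': array([ 1.84107036e-01, -2.79310155e+01,  6.11722469e-01, -2.71984363e+01,
       -7.79240951e-02, -2.09826976e-02,  8.32802765e-01]), 'tcp_pos': array([0.42482256, 0.14218153, 0.2682578 ]), 'orientation': array([-2.55725163e+00, -1.81965124e+00, -2.32100892e-03]), 'contact_force': array([0.88419258, 0.60455409, 0.61446942]), 'moment': array([ 0.00487532,  0.02298904, -0.01777223]), 'grip_width': 0.085342606933326}
[-2.32405104  2.39541734  6.81512653]
```

```bash
python3 -m pendant '-2.3 2.4 1 0;0 0 2 0;0 0 0 0'; python3 - <<'E'
from bench import r
from h import *
o=r.get_obs();f=r.grab_frame('wrist');print(o['tcp_pos'],o['joints'][6],o['moment'],o['contact_force'])
im=f['color'][...,::-1];cv2.imwrite('pics/w1.png',im)
p=proj(f,[.4398,.1126,.094],o);print(p)
x,y=int(p[0])-60,int(p[1])-50;print(x,y)
cv2.imwrite('pics/w1z.png',cv2.resize(im[y:y+110,x:x+130],None,fx=6,fy=5,interpolation=cv2.INTER_CUBIC)[:600]) if 0 else cv2.imwrite('pics/w1z.png',cv2.resize(im[y:y+100,x:x+130],None,fx=6,fy=6,interpolation=cv2.INTER_CUBIC))
E
```

```text
clock: 1.75
tcp_pos: [0.4418, 0.1105, 0.2389]
orientation: [-2.561, -1.814, -0.01]
contact_force: [-0.3, 1.3, 0.2]
grip_width: 0.0855
[0.44181451 0.11048523 0.23886431] 0.903186413300646 [ 0.05400024  0.04143084 -0.02799492] [-0.26071837  1.32968334  0.20933969]
[317.04923342 183.55155687]
257 133
```

View pics/w1z.png

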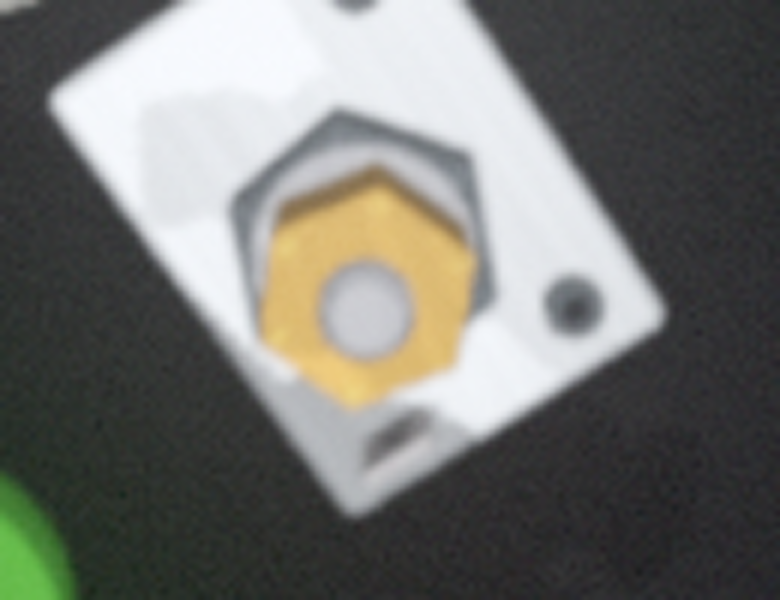

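View pics/w1.png

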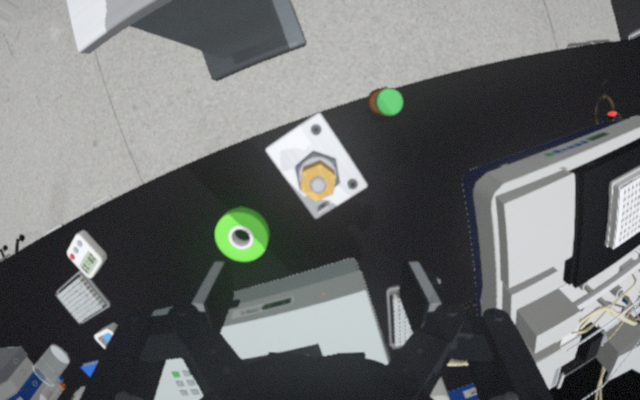

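The wrist view shows the brass hexagon at about (318,182) px and the post tip at (318,184), about where I predicted. Next I'll fit the hexagon angles and height.

```bash
python3 - <<'E'
from bench import r
from h import *
o=r.get_obs();f=r.grab_frame('wrist');print(o['tcp_pos'])
S=lambda x,y:(x/6+257-.4,y/6+133-.4)
print('post',onz(f,*S(366,311),.094,o))
P=[(378,180),(472,252),(458,362),(352,408),(260,330),(280,220)]
for z in(.078,.082,.086):
    c=np.array([onz(f,*S(*p),z,o) for p in P])[:,:2];m=c.mean(0);d=c-m
    print(z,m,np.linalg.norm(d,axis=1).round(4),(np.degrees(np.arctan2(d[:,1],d[:,0]))%60).round(1))
P=[(338,108),(468,155),(495,300),(232,200)]
c=np.array([onz(f,*S(*p),.0525,o) for p in P])[:,:2];d=c-[.4398,.1126]
print('dark',np.linalg.norm(d,axis=1).round(4),(np.degrees(np.arctan2(d[:,1],d[:,0]))%60).round(1))
M=Ro.from_rotvec(o['orientation']).as_matrix();print(np.degrees(np.arctan2(M[1,0],M[0,0])),o['joints'])
E
```

```text
[0.44295515 0.10997407 0.24058044]
post [0.44274224 0.11214905 0.094     ]
0.078 [0.44419987 0.1119612 ] [0.0197 0.0192 0.02   0.0208 0.0194 0.0194] [35.2 32.6 32.4 33.6 30.3 29.4]
0.082 [0.44312998 0.11228761] [0.0194 0.0189 0.0197 0.0206 0.0191 0.0191] [35.2 32.6 32.4 33.6 30.3 29.4]
0.086 [0.4420601  0.11261403] [0.0192 0.0187 0.0195 0.0203 0.0189 0.0189] [35.2 32.6 32.4 33.6 30.3 29.4]
dark [0.0234 0.0242 0.028  0.0241] [50.5 47.2 43.3 55.8]
70.59740593141316 [-0.71361412  0.09107819  0.36173394  2.06870108 -0.0432234   0.98093628
  0.90270157]
```

Brass flat normals come out at about 2° mod 60. A jaw yaw of about 122° leaves the most clockwise travel on joint 7, so I'll turn -51.6° and look again.

```bash
python3 -m pendant '0 0 1 -6.5;0 0 1 -6.5;0 0 1 -6.5;0 0 1 -6.5;0 0 1 -6.5;0 0 0 -6.5;0 0 0 -6.5;0 0 0 -6.1';python3 -m pendant '0 0 0 0;0 0 0 0;0 0 0 0'; python3 - <<'E'
from bench import r
from h import *
o=r.get_obs();f=r.grab_frame('wrist');o2=r.get_obs();print(o['tcp_pos'],o2['tcp_pos'],o['joints'],o['moment'],o['contact_force'])
M=Ro.from_rotvec(o['orientation']).as_matrix();print(np.degrees(np.arctan2(M[1,0],M[0,0])),M[:,2])
im=f['color'][...,::-1];cv2.imwrite('pics/w2.png',im)
p=proj(f,[.4398,.1126,.094],o);print(p)
x,y=int(p[0])-60,int(p[1])-50;print(x,y)
cv2.imwrite('pics/w2z.png',cv2.resize(im[y:y+100,x:x+130],None,fx=6,fy=6,interpolation=cv2.INTER_CUBIC))
E
```

```text
clock: 2.52
tcp_pos: [0.4463, 0.1224, 0.1981]
orientation: [1.438, 2.784, 0.032]
contact_force: [0.3, -1.1, -0.2]
grip_width: 0.0852
clock: 2.77
tcp_pos: [0.447, 0.1257, 0.2006]
orientation: [1.433, 2.785, 0.037]
contact_force: [-0.6, 0.1, 0.5]
grip_width: 0.0854
[0.44697159 0.12573386 0.20064792] [0.44703979 0.12577475 0.20066604] [-0.63204509  0.15002685  0.25379614  2.10412646 -0.06039027  0.86908579
  1.8482708 ] [-0.03265205  0.02591849 -0.02198349] [-0.62654542  0.07120184  0.54888936]
125.55094622469103 [ 0.01905264  0.01687958 -0.99967599]
[309.42768024 181.77191056]
249 131
```

View pics/w2z.png

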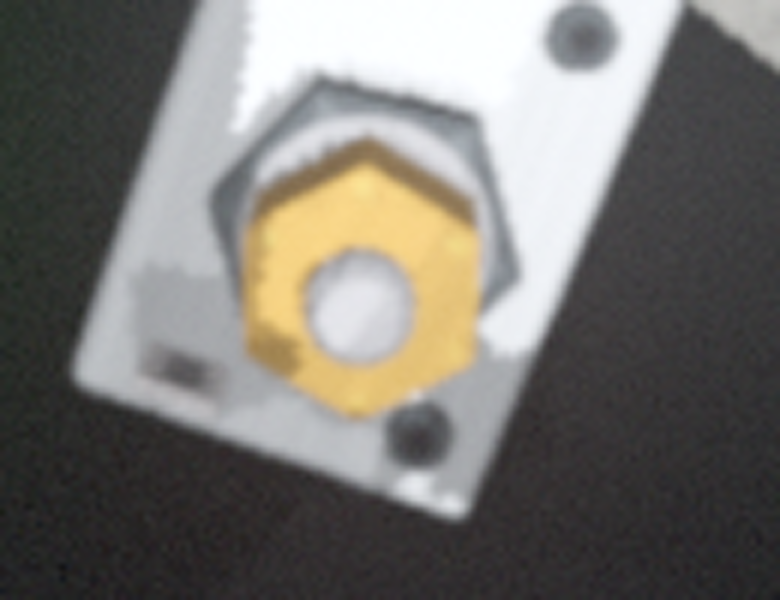

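The brass flats now run almost vertically in the picture, at columns 245 and 477 of the zoom. I'll measure the angle and position.

```bash
python3 - <<'E'
from bench import r
from h import *
o=r.get_obs();f=r.grab_frame('wrist')
S=lambda x,y:(x/6+249-.4,y/6+131-.4)
print('post',onz(f,*S(360,308),.094,o))
P=[(366,163),(477,225),(472,355),(358,418),(247,350),(250,218)]
for z in(.078,.082,.086):
    c=np.array([onz(f,*S(*p),z,o) for p in P])[:,:2];m=c.mean(0);d=c-m
    print(z,m,np.linalg.norm(d,axis=1).round(4),(np.degrees(np.arctan2(d[:,1],d[:,0]))%60).round(1))
P=[(322,75),(478,118),(520,275),(212,200)]
for z in(.051,.054):
  c=np.array([onz(f,*S(*p),z,o) for p in P])[:,:2];d=c-[.4405,.1126]
  print('dark',c.tolist(),np.linalg.norm(d,axis=1).round(4),(np.degrees(np.arctan2(d[:,1],d[:,0]))).round(1))
M=Ro.from_rotvec(o['orientation']).as_matrix();print(np.degrees(np.arctan2(M[1,0],M[0,0])),o['joints'])
for z in (.06,.08):
  print(M.T@(np.array([.4405,.1126,z])-o['tcp_pos'])*100)
# gap: side view overlay
s=r.grab_frame('side')
for z in (.051,.054,.057,.060,.063):
  ring=[[.4405+.0196*np.cos(a),.1126+.0196*np.sin(a),z] for a in np.radians(32+60*np.arange(6))]
  print(z,max(proj(s,q)[1] for q in ring),[ (max(proj(s,np.add(q,[0,0,.024]))[1] for q in ring))])
E
```

```text
post [0.44040421 0.11217776 0.094     ]
0.078 [0.4421134  0.11323202] [0.019  0.0195 0.0193 0.0202 0.0195 0.0195] [33.2 35.6 33.7 33.6 34.2 31.6]
0.082 [0.44110514 0.11262433] [0.0187 0.0192 0.019  0.0199 0.0192 0.0192] [33.2 35.6 33.7 33.6 34.2 31.6]
0.086 [0.44009689 0.11201663] [0.0185 0.0189 0.0187 0.0196 0.0189 0.0189] [33.2 35.6 33.7 33.6 34.2 31.6]
dark [[0.42372492550918084, 0.0919689767913362], [0.4150855149734013, 0.11599656884706538], [0.4320100381118682, 0.1368003464274967], [0.4505615670518063, 0.08914522955970261]] [0.0266 0.0256 0.0256 0.0255] [-129.1  172.4  109.3  -66.8]
dark [[0.4232299877099988, 0.09177622947636886], [0.4146801647359052, 0.11555466409519394], [0.4314291866923883, 0.1361427140285168], [0.4497883429888002, 0.0889817634819507]] [0.0271 0.026  0.0252 0.0254] [-129.7  173.5  111.1  -68.5]
125.55008414601171 [-0.63213703  0.15002161  0.25391296  2.10409445 -0.06049283  0.86891878
  1.84834349]
[-0.72910013 -1.65678662 14.02698316]
[-0.72377863 -1.60571881 12.02764233]
0.051 253.0845346330782 [np.float64(241.22470605319438)]
0.054 251.6192069613054 [np.float64(239.7198808601901)]
0.057 250.14902770528187 [np.float64(238.21000643938143)]
0.06 248.67397273023477 [np.float64(236.69505733510883)]
0.063 247.1940177410436 [np.float64(235.17500792031183)]
```

```bash
python3 -m pendant '-0.7 -1.6 0 2;0 0 2 0;0 0 2 0;0 0 2 0;0 0 0 0;0 0 0 0'; cat > st.py <<'E'
from bench import r
from h import *
import sys
A=[.4404,.1125]
o=r.get_obs();M=Ro.from_rotvec(o['orientation']).as_matrix()
z=float(sys.argv[1])
print('t',o['clock'],'yaw',np.degrees(np.arctan2(M[1,0],M[0,0])).round(2),'zax',M[:,2].round(4),'q',o['joints'].round(3))
print('tcp',o['tcp_pos'].round(4),'F',o['contact_force'].round(1),'Mo',o['moment'].round(3),'w',o['grip_width'],'togo',(M.T@(np.array(A+[z])-o['tcp_pos'])*100).round(2))
E
python3 st.py .062
```

```text
clock: 3.42
tcp_pos: [0.4404, 0.1114, 0.14]
orientation: [1.492, 2.752, 0.042]
contact_force: [0.2, -0.8, 0.8]
grip_width: 0.0855
t 3.4167 yaw 123.08 zax [ 0.0227  0.018  -0.9996] q [-0.604  0.227  0.257  2.186 -0.102  0.71   1.87 ]
tcp [0.4404 0.1114 0.14  ] F [ 0.2 -0.8  0.8] Mo [-0.013  0.053 -0.05 ] w 0.08545009811878744 togo [ 0.08 -0.16  7.8 ]
```

```bash
python3 -m pendant '0.1 -0.1 2 0;0 0 2 0;0 0 2 0;0 0 0 0;0 0 0 0'; python3 st.py .062
```

```text
clock: 3.83
tcp_pos: [0.4447, 0.1146, 0.0838]
orientation: [1.493, 2.746, 0.052]
contact_force: [1.1, -0.6, 1.4]
grip_width: 0.0856
t 3.8333 yaw 122.94 zax [ 0.0299  0.0216 -0.9993] q [-0.576  0.335  0.228  2.221 -0.158  0.564  1.917]
tcp [0.4447 0.1146 0.0838] F [ 1.1 -0.6  1.4] Mo [-0.041 -0.021 -0.011] w 0.085558396150454 togo [ 0.05 -0.56  2.16]
```

```bash
python3 -m pendant '0 -0.5 0.4 0;0 0 0.5 0;0 0 0.5 0;0 0 0.4 0;0 0 0 0;0 0 0 0'; python3 st.py .062;python3 - <<'E'
from bench import r
from h import *
o=r.get_obs()
f=r.grab_frame('wrist')
im=f['color'][...,::-1];cv2.imwrite('pics/w3.png',im)
s=r.grab_frame('side')['color'][...,::-1]
cv2.imwrite('pics/s3.png',cv2.resize(s[150:290,260:420],None,fx=4.5,fy=4.2,interpolation=cv2.INTER_CUBIC))
E
```

```text
clock: 4.33
tcp_pos: [0.4437, 0.1132, 0.0689]
orientation: [1.492, 2.741, 0.062]
contact_force: [0.5, -0.1, 0.2]
grip_width: 0.0859
t 4.3333 yaw 122.89 zax [ 0.0368  0.0251 -0.999 ] q [-0.562  0.36   0.216  2.237 -0.175  0.516  1.934]
tcp [0.4437 0.1132 0.0689] F [ 0.5 -0.1  0.2] Mo [-0.062 -0.018  0.02 ] w 0.08588184874891928 togo [ 0.12 -0.35  0.68]
```

View pics/w3.png

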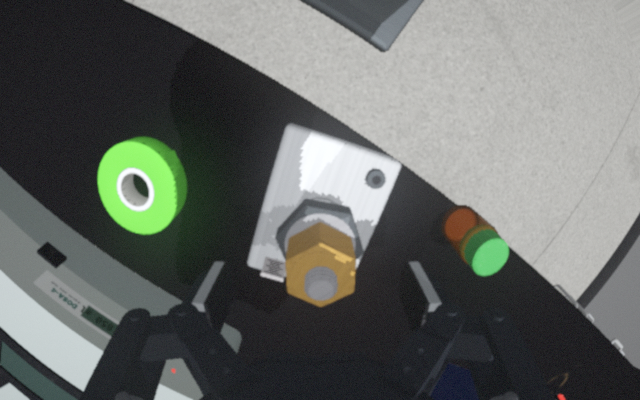

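View pics/s3.png

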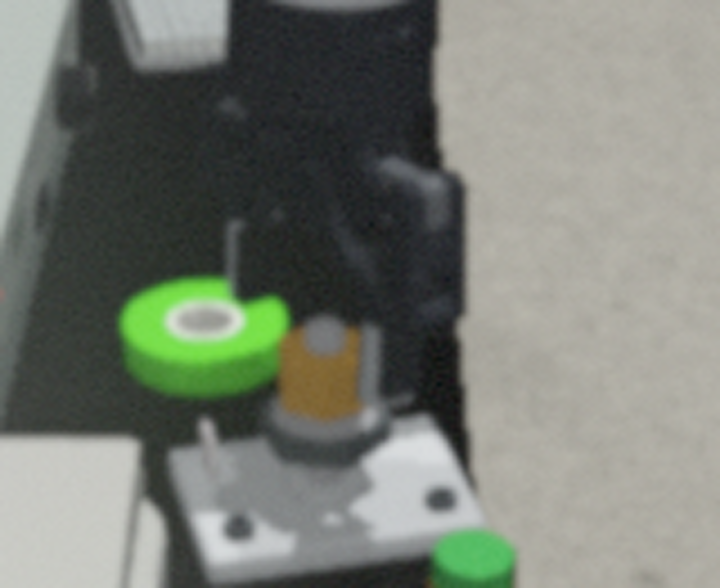

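```bash
python3 -m pendant '0 0 0 0'; python3 st.py .062;python3 -m pendant '0 0 0 0'; python3 st.py .062
```

```text
clock: 4.52
tcp_pos: [0.4438, 0.1133, 0.0691]
orientation: [1.492, 2.741, 0.062]
contact_force: [-0.1, 0.4, -0.1]
grip_width: 0.0854
t 4.5167 yaw 122.9 zax [ 0.0369  0.0252 -0.999 ] q [-0.562  0.359  0.216  2.236 -0.175  0.516  1.934]
tcp [0.4438 0.1133 0.0691] F [-0.1  0.4 -0.1] Mo [ 0.005  0.081 -0.022] w 0.08544350004593117 togo [ 0.12 -0.36  0.69]
clock: 4.6
tcp_pos: [0.4439, 0.1134, 0.0692]
orientation: [1.492, 2.741, 0.062]
contact_force: [0.6, 0.2, -1.0]
grip_width: 0.0853
t 4.6 yaw 122.89 zax [ 0.0371  0.0253 -0.999 ] q [-0.562  0.359  0.216  2.236 -0.175  0.516  1.934]
tcp [0.4439 0.1134 0.0692] F [ 0.6  0.2 -1. ] Mo [-0.054  0.018  0.018] w 0.08531458370637976 togo [ 0.12 -0.37  0.7 ]
```

```bash
python3 -m pendant '0.1 -0.45 0.8 0;0 0 0 0'; python3 st.py .061
```

```text
clock: 4.77
tcp_pos: [0.4399, 0.1121, 0.0607]
orientation: [1.491, 2.74, 0.064]
contact_force: [-0.8, -0.7, -0.2]
grip_width: 0.0854
t 4.7667 yaw 122.9 zax [ 0.038   0.0258 -0.9989] q [-0.556  0.371  0.208  2.25  -0.183  0.49   1.942]
tcp [0.4399 0.1121 0.0607] F [-0.8 -0.7 -0.2] Mo [-0.075  0.105 -0.024] w 0.08543432240465275 togo [ 0.01  0.07 -0.03]
```

```bash
python3 -m pendant '0 0 0 0;0 0 0 0;0 0 0 0;0 0 0 0' 255 50; python3 st.py .061;python3 -m pendant '0 0 0 0;0 0 0 0' ; python3 st.py .061;python3 - <<'E'
from bench import r
from h import *
f=r.grab_frame('wrist')
im=f['color'][...,::-1];cv2.imwrite('pics/w4.png',im)
s=r.grab_frame('side')['color'][...,::-1]
cv2.imwrite('pics/s4.png',cv2.resize(s[180:290,270:400],None,fx=5.4,fy=5.4,interpolation=cv2.INTER_CUBIC))
E
```

```text
clock: 5.1
tcp_pos: [0.4392, 0.1117, 0.06]
orientation: [1.492, 2.741, 0.062]
contact_force: [0.8, -0.1, 0.0]
grip_width: 0.0386
t 5.1 yaw 122.9 zax [ 0.0366  0.0251 -0.999 ] q [-0.556  0.372  0.208  2.251 -0.183  0.49   1.942]
tcp [0.4392 0.1117 0.06  ] F [ 0.8 -0.1  0. ] Mo [-0.058  0.046 -0.026] w 0.03862999548230288 togo [-0.    0.15 -0.1 ]
clock: 5.27
tcp_pos: [0.4388, 0.1124, 0.0605]
orientation: [1.491, 2.743, 0.062]
contact_force: [0.8, -2.9, -0.6]
grip_width: 0.0329
t 5.2667 yaw 122.95 zax [ 0.0356  0.0259 -0.999 ] q [-0.556  0.371  0.207  2.251 -0.183  0.492  1.942]
tcp [0.4388 0.1124 0.0605] F [ 0.8 -2.9 -0.6] Mo [-0.476 -0.146 -0.016] w 0.032909337101122545 togo [-0.08  0.14 -0.04]
```

View pics/w4.png

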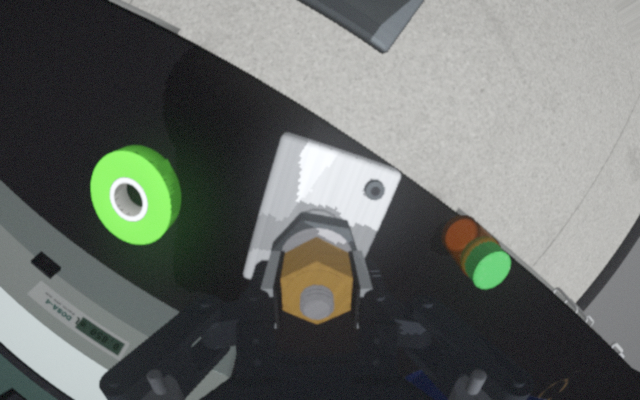

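View pics/s4.png

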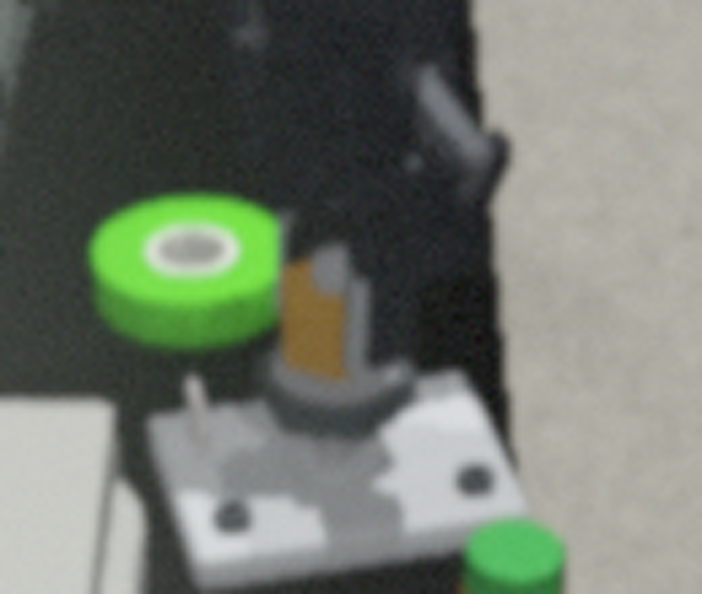

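The flats are gripped squarely, with a width of 32.9 mm. I'll turn clockwise in small batches while following the thread down.

```bash
python3 -m pendant '0 0 0.02 5;0 0 0.02 5;0 0 0.02 5'; python3 st.py .061
```

```text
clock: 5.62
tcp_pos: [0.4385, 0.1129, 0.06]
orientation: [1.848, 2.524, 0.066]
contact_force: [-1.1, 0.4, 0.6]
grip_width: 0.0332
t 5.6167 yaw 107.59 zax [ 0.0353  0.0268 -0.999 ] q [-0.615  0.377  0.277  2.255 -0.242  0.492  1.731]
tcp [0.4385 0.1129 0.06  ] F [-1.1  0.4  0.6] Mo [-0.162  0.162  0.168] w 0.033191561402614034 togo [-0.1   0.17 -0.1 ]
```

```bash
python3 -m pendant '0 0 0.02 5;0 0 0.02 5;0 0 0.02 5;0 0 0.02 5;0 0 0.02 5;0 0 0.02 5'; python3 st.py .061;  python3 -m pendant '0 0 0 0'; python3 st.py .061
```

```text
clock: 6.12
tcp_pos: [0.4384, 0.1143, 0.0589]
orientation: [2.468, 1.941, 0.07]
contact_force: [0.1, 1.0, 2.2]
grip_width: 0.033
t 6.1167 yaw 76.4 zax [ 0.0352  0.0271 -0.999 ] q [-0.736  0.396  0.422  2.262 -0.366  0.5    1.306]
tcp [0.4384 0.1143 0.0589] F [0.1 1.  2.2] Mo [-0.604  0.119  0.149] w 0.03302274720233068 togo [-0.12  0.25 -0.2 ]
clock: 6.2
tcp_pos: [0.4384, 0.1143, 0.0589]
orientation: [2.471, 1.938, 0.069]
contact_force: [-0.4, 0.3, 2.7]
grip_width: 0.0332
t 6.2 yaw 76.25 zax [ 0.0352  0.0266 -0.999 ] q [-0.738  0.397  0.423  2.262 -0.366  0.5    1.304]
tcp [0.4384 0.1143 0.0589] F [-0.4  0.3  2.7] Mo [-0.922  0.099 -0.037] w 0.03321648115243829 togo [-0.12  0.25 -0.21]
```

```bash
python3 -m pendant '0 0.03 0.02 5;0 0.03 0.02 5;0 0.03 0.02 5;0 0.03 0.02 5;0 0 0.02 5'; python3 st.py .061;  python3 -m pendant '0 0 0.02 4;0 0 0.02 4;0 0 0.02 4'; python3 st.py .061
```

```text
clock: 6.62
tcp_pos: [0.4388, 0.1155, 0.0581]
orientation: [-2.821, -1.357, -0.066]
contact_force: [-0.1, 1.0, 0.1]
grip_width: 0.0328
t 6.6167 yaw 51.39 zax [ 0.0333  0.0273 -0.9991] q [-0.83   0.421  0.538  2.265 -0.471  0.516  0.974]
tcp [0.4388 0.1155 0.0581] F [-0.1  1.   0.1] Mo [-0.871  0.116  0.095] w 0.032825575635677846 togo [-0.12  0.32 -0.29]
clock: 6.87
tcp_pos: [0.4391, 0.1161, 0.0577]
orientation: [-2.944, -1.054, -0.064]
contact_force: [-0.7, 0.0, 2.2]
grip_width: 0.0329
t 6.8667 yaw 39.39 zax [ 0.0335  0.0272 -0.9991] q [-0.874  0.435  0.594  2.267 -0.523  0.525  0.815]
tcp [0.4391 0.1161 0.0577] F [-0.7  0.   2.2] Mo [-0.659  0.404  0.109] w 0.032945103187035044 togo [-0.11  0.35 -0.34]
```

```bash
for i in 1; do python3 -m pendant '0 0.05 0.015 3;0 0.05 0.015 3;0 0.05 0.01 3;0 0.05 0.01 3'; done; python3 st.py .061;  python3 -m pendant '0 0.05 0.01 3;0 0.05 0.01 3;0 0.05 0.01 3'; python3 st.py .061; python3 - <<'E'
from bench import r
from h import *
f=r.grab_frame('wrist')
im=f['color'][...,::-1];cv2.imwrite('pics/w5.png',cv2.resize(im[180:340,220:420],None,fx=3.7,fy=3.7,interpolation=cv2.INTER_CUBIC))
E
```

```text
clock: 7.2
tcp_pos: [0.4397, 0.1165, 0.0573]
orientation: [-3.03, -0.746, -0.058]
contact_force: [0.6, 2.3, 1.2]
grip_width: 0.0331
t 7.2 yaw 27.67 zax [ 0.0309  0.0288 -0.9991] q [-0.913  0.452  0.647  2.266 -0.576  0.54   0.665]
tcp [0.4397 0.1165 0.0573] F [0.6 2.3 1.2] Mo [-0.371  0.475  0.118] w 0.03314431164614619 togo [-0.1   0.38 -0.38]
clock: 7.45
tcp_pos: [0.44, 0.1168, 0.057]
orientation: [-3.074, -0.513, -0.053]
contact_force: [0.2, 1.6, 3.1]
grip_width: 0.033
t 7.45 yaw 18.93 zax [ 0.0293  0.0302 -0.9991] q [-0.941  0.465  0.686  2.266 -0.616  0.552  0.553]
tcp [0.44   0.1168 0.057 ] F [0.2 1.6 3.1] Mo [-0.29   0.451  0.099] w 0.03302056288090647 togo [-0.09  0.41 -0.41]
```

View pics/w5.png

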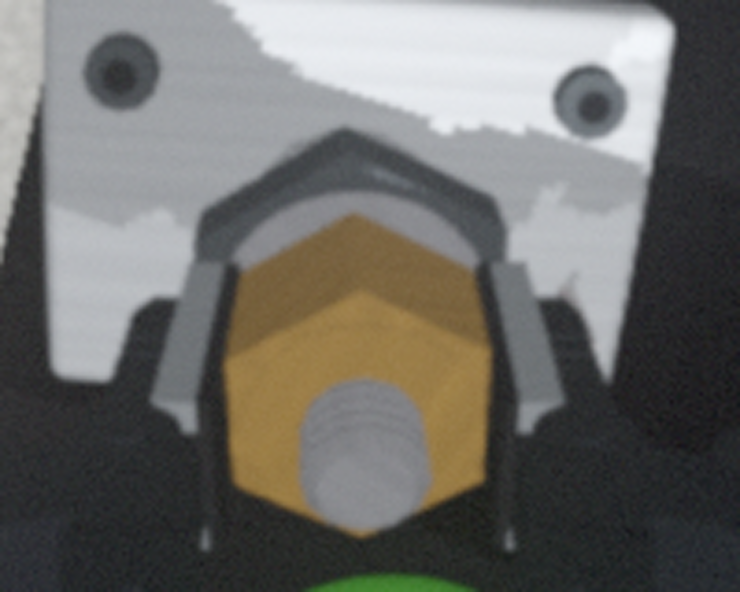

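```bash
python3 - <<'E'
from bench import r
from h import *
o=r.get_obs();f=r.grab_frame('wrist')
S=lambda x,y:np.array((x/3.7+220-.4,y/3.7+180-.4))
M=Ro.from_rotvec(o['orientation']).as_matrix();ty=M[:2,1]/np.linalg.norm(M[:2,1])
print(o['clock'],'topcorner',S(362,290),'bot',S(353,213),'darkc',S(348,126),'post',S(365,492))
A=np.array([.4404,.1125])
for z in(.049,.051,.053,.055,.057,.059):
  print(z,proj(f,np.r_[A-ty*.0196,z],o),proj(f,np.r_[A-ty*.0196,z+.024],o),proj(f,np.r_[A-ty*.0265,z],o))
print(proj(f,np.r_[A,.094],o))
E
```

```text
7.5 topcorner [317.43783784 257.97837838] bot [315.00540541 237.16756757] darkc [313.65405405 213.65405405] post [318.24864865 312.57297297]
0.049 [312.50273955 231.11716724] [313.8896327  251.82665855] [312.43800854 219.05699506]
0.051 [312.60362996 232.63215113] [314.0251217 253.8365044] [312.53925793 220.45836627]
0.053 [312.70689802 234.181452  ] [314.16420097 255.89717053] [312.64294843 221.892556  ]
0.055 [312.81262333 235.7661686 ] [314.30700209 258.01041875] [312.74916473 223.36066672]
0.057 [312.92088878 237.38744307] [314.45366242 260.1780822 ] [312.85799521 224.86384752]
0.059 [313.03178076 239.04646278] [314.60432536 262.40206826] [312.96953216 226.4032964 ]
[315.58882393 313.61357832]
```

```bash
python3 -m pendant '0 0.05 0.01 4;0 0.05 0.01 4;0 0.05 0.01 4;0 0.05 0.01 4;0 0.05 0.01 4'; python3 st.py .061;  python3 -m pendant '0 0.05 0.01 4;0 0.05 0.01 4;0 0.05 0.01 4;0 0.05 0.01 4'; python3 st.py .061
```

```text
clock: 7.97
tcp_pos: [0.4411, 0.117, 0.0565]
orientation: [-3.109, 0.012, -0.045]
contact_force: [0.1, 2.9, -0.1]
grip_width: 0.0327
t 7.9667 yaw -0.46 zax [ 0.0293  0.0326 -0.999 ] q [-1.001  0.498  0.773  2.268 -0.704  0.58   0.304]
tcp [0.4411 0.117  0.0565] F [ 0.1  2.9 -0.1] Mo [-0.009  0.213  0.113] w 0.03267704382062776 togo [-0.05  0.44 -0.47]
clock: 8.3
tcp_pos: [0.442, 0.117, 0.0559]
orientation: [-3.073, 0.437, -0.039]
contact_force: [0.7, 1.9, 0.4]
grip_width: 0.033
t 8.3 yaw -16.21 zax [ 0.0303  0.0339 -0.999 ] q [-1.048  0.529  0.842  2.269 -0.776  0.606  0.101]
tcp [0.442  0.117  0.0559] F [0.7 1.9 0.4] Mo [-0.149  0.148  0.122] w 0.03296282253928214 togo [-0.02  0.45 -0.53]
```

```bash
python3 -m pendant '0 0.05 0.01 3;0 0.05 0.01 3;0 0.05 0.01 3'; python3 st.py .061;  python3 -m pendant '0 0.05 0.01 3;0 0.05 0.01 3;0 0.05 0.01 3'; python3 st.py .061
```

```text
clock: 8.55
tcp_pos: [0.4425, 0.1168, 0.0556]
orientation: [-3.028, 0.669, -0.036]
contact_force: [0.4, 1.9, 1.2]
grip_width: 0.0327
t 8.55 yaw -24.94 zax [ 0.0312  0.0346 -0.9989] q [-1.072  0.548  0.879  2.27  -0.816  0.622 -0.012]
tcp [0.4425 0.1168 0.0556] F [0.4 1.9 1.2] Mo [-0.112  0.257  0.082] w 0.03273465154731498 togo [ 0.    0.45 -0.56]
clock: 8.8
tcp_pos: [0.4429, 0.1165, 0.0553]
orientation: [-2.966, 0.896, -0.032]
contact_force: [0.5, 2.2, 1.1]
grip_width: 0.0329
t 8.8 yaw -33.62 zax [ 0.0323  0.0353 -0.9989] q [-1.094  0.568  0.916  2.272 -0.854  0.639 -0.124]
tcp [0.4429 0.1165 0.0553] F [0.5 2.2 1.1] Mo [-0.203  0.24   0.116] w 0.032874372436180854 togo [ 0.02  0.45 -0.59]
```

```bash
python3 -m pendant '0 0.05 0.01 3;0 0.05 0.01 3;0 0.05 0.01 3'; python3 st.py .061; python3 - <<'E'
from bench import r
from h import *
f=r.grab_frame('wrist')
im=f['color'][...,::-1];cv2.imwrite('pics/w6.png',cv2.resize(im[180:340,220:420],None,fx=3.7,fy=3.7,interpolation=cv2.INTER_CUBIC))
E
```

```text
clock: 9.05
tcp_pos: [0.4433, 0.1162, 0.055]
orientation: [-2.888, 1.117, -0.029]
contact_force: [1.0, 2.2, 2.4]
grip_width: 0.0329
t 9.05 yaw -42.3 zax [ 0.0336  0.0356 -0.9988] q [-1.116  0.589  0.952  2.273 -0.892  0.657 -0.238]
tcp [0.4433 0.1162 0.055 ] F [1.  2.2 2.4] Mo [-0.255  0.121  0.089] w 0.03288641014614813 togo [ 0.04  0.44 -0.62]
```

View pics/w6.png

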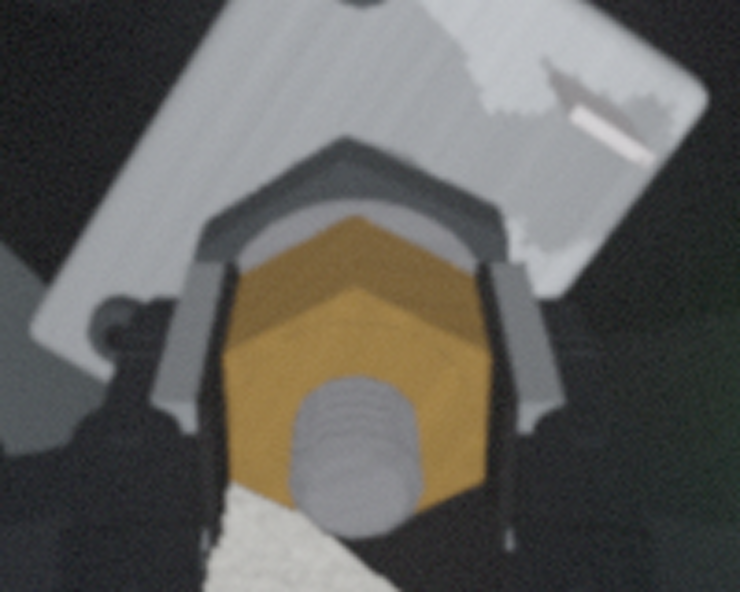

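```bash
python3 -m pendant '0 0.05 0.01 3;0 0.05 0.01 3;0 0.05 0.01 3'; python3 st.py .061|cut -c1-260;  python3 -m pendant '0 0.05 0.01 3;0 0.05 0.01 3'; python3 st.py .061
```

```text
clock: 9.35
tcp_pos: [0.4437, 0.116, 0.0547]
orientation: [-2.793, 1.332, -0.026]
contact_force: [1.9, 1.6, -0.2]
grip_width: 0.033
t 9.35 yaw -50.98 zax [ 0.0353  0.0358 -0.9987] q [-1.137  0.612  0.987  2.275 -0.929  0.677 -0.353]
tcp [0.4437 0.116  0.0547] F [ 1.9  1.6 -0.2] Mo [-0.206 -0.036  0.109] w 0.033048307828591875 togo [ 0.06  0.44 -0.65]
clock: 9.52
tcp_pos: [0.4439, 0.1157, 0.0545]
orientation: [-2.721, 1.47, -0.024]
contact_force: [2.2, 1.7, 0.4]
grip_width: 0.0328
t 9.5167 yaw -56.73 zax [ 0.0365  0.0356 -0.9987] q [-1.15   0.627  1.01   2.276 -0.952  0.69  -0.43 ]
tcp [0.4439 0.1157 0.0545] F [2.2 1.7 0.4] Mo [-0.268  0.055  0.071] w 0.03282808680006854 togo [ 0.07  0.43 -0.67]
```

```bash
python3 -m pendant '0 0.05 0.01 3;0 0.05 0.01 3;0 0.05 0.01 3'; python3 st.py .061|cut -c1-260;  python3 -m pendant '0 0.05 0.01 3;0 0.05 0.01 3;0 0.05 0.01 3'; python3 st.py .061;python3 - <<'E'
from bench import r
from h import *
s=r.grab_frame('side')['color'][...,::-1]
cv2.imwrite('pics/s6.png',cv2.resize(s[180:290,270:400],None,fx=5.4,fy=5.4,interpolation=cv2.INTER_CUBIC))
E
```

```text
clock: 9.77
tcp_pos: [0.4441, 0.1152, 0.0542]
orientation: [-2.602, 1.67, -0.021]
contact_force: [2.5, 1.4, 0.1]
grip_width: 0.0329
t 9.7667 yaw -65.36 zax [ 0.0383  0.0349 -0.9987] q [-1.17   0.651  1.044  2.278 -0.987  0.711 -0.547]
tcp [0.4441 0.1152 0.0542] F [2.5 1.4 0.1] Mo [-0.349  0.004  0.122] w 0.03294170273817148 togo [ 0.08  0.42 -0.7 ]
clock: 10.02
tcp_pos: [0.4443, 0.1147, 0.0539]
orientation: [-2.468, 1.86, -0.018]
contact_force: [1.0, 0.8, 1.8]
grip_width: 0.033
t 10.0167 yaw -73.99 zax [ 0.0402  0.0338 -0.9986] q [-1.187  0.676  1.076  2.28  -1.019  0.734 -0.666]
tcp [0.4443 0.1147 0.0539] F [1.  0.8 1.8] Mo [-0.464  0.06   0.028] w 0.033042871741802156 togo [ 0.09  0.41 -0.73]
```

View pics/s6.png

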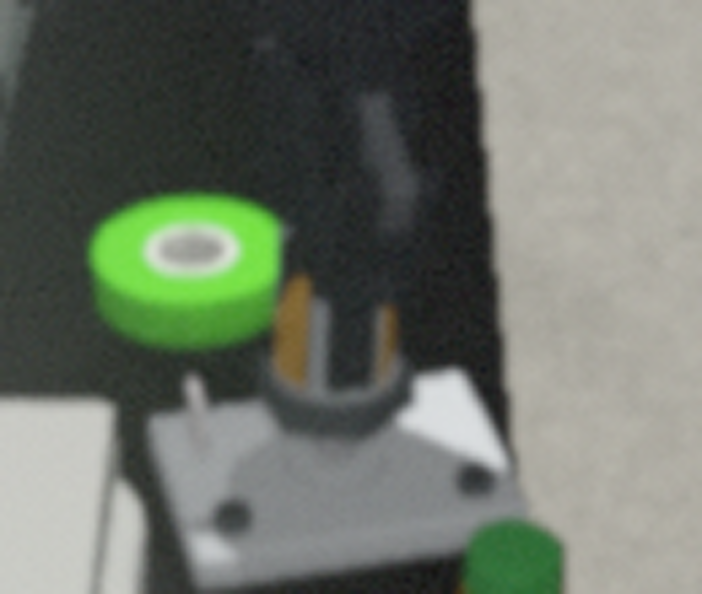

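```bash
python3 - <<'E'
from bench import r
from h import *
s=r.grab_frame('side')
for d in(.018,.022,.026):
 for z in(.051,.053,.055,.057): print(d,z,proj(s,[.4404-.276*d,.1125+.961*d,z]))
for z in(.039,.051,.053,.055): print('darkfront',z,proj(s,[.4404,.1125+.023,z]))
E
```

```text
0.018 0.051 [334.31271607 252.29037606]
0.018 0.053 [334.31511815 251.31539771]
0.018 0.055 [334.31752551 250.33827463]
0.018 0.057 [334.31993818 249.35899973]
0.022 0.051 [334.96618196 253.59059175]
0.022 0.053 [334.96931432 252.61319681]
0.022 0.055 [334.97245359 251.63364332]
0.022 0.057 [334.9755998  250.65192412]
0.026 0.051 [335.62482442 254.90110736]
0.026 0.053 [335.62869857 253.92128808]
0.026 0.055 [335.63258131 252.9392963 ]
0.026 0.057 [335.63647267 251.95512479]
darkfront 0.039 [331.37927644 260.03073656]
darkfront 0.051 [331.37432896 254.20543873]
darkfront 0.053 [331.373498   253.22704657]
darkfront 0.055 [331.3726652  252.24648994]
```

```bash
python3 -m pendant '0 0.05 0.008 3;0 0.05 0.005 3;0 0.05 0.008 3'; python3 st.py .061|cut -c1-260;  python3 -m pendant '0 0.05 0.005 3;0 0.05 0.008 3;0 0.05 0.005 3'; python3 st.py .061
```

```text
clock: 10.37
tcp_pos: [0.4444, 0.1142, 0.0537]
orientation: [-2.324, 2.035, -0.016]
contact_force: [2.3, 0.5, -0.8]
grip_width: 0.0328
t 10.3667 yaw -82.39 zax [ 0.0423  0.0324 -0.9986] q [-1.204  0.701  1.107  2.282 -1.05   0.756 -0.784]
tcp [0.4444 0.1142 0.0537] F [ 2.3  0.5 -0.8] Mo [-0.526 -0.097  0.115] w 0.03279734207558937 togo [ 0.1   0.38 -0.75]
clock: 10.62
tcp_pos: [0.4444, 0.1137, 0.0534]
orientation: [-2.164, 2.204, -0.014]
contact_force: [2.7, 0.3, -0.7]
grip_width: 0.0329
t 10.6167 yaw -90.99 zax [ 0.0443  0.0304 -0.9986] q [-1.22   0.728  1.138  2.284 -1.079  0.78  -0.906]
tcp [0.4444 0.1137 0.0534] F [ 2.7  0.3 -0.7] Mo [-0.573 -0.039  0.111] w 0.032904601641925574 togo [ 0.1   0.37 -0.78]
```

Still running free after 214°, at about 0.11 N m. The tips may now be close to the dark nut, so I'll open, lift 4 mm, turn back 60°, recentre and regrip.

```bash
python3 -m pendant '0 0 0 0;0 0 0 0;0 0 0 0;0 0 0 0' 0 50; python3 st.py .058; python3 -m pendant '0.1 0.4 0.0 -6;0 0 -0.4 -6.5;0 0 0 -6.5;0 0 0 -6.5;0 0 0 -6.5;0 0 0 -6.5;0 0 0 -6.5;0 0 0 -6.5';python3 st.py .058
```

```text
clock: 10.95
tcp_pos: [0.4436, 0.113, 0.0529]
orientation: [-2.177, 2.194, -0.014]
contact_force: [0.1, -0.7, -0.0]
grip_width: 0.0795
t 10.95 yaw -90.41 zax [ 0.0424  0.0297 -0.9987] q [-1.218  0.727  1.135  2.284 -1.077  0.778 -0.897]
tcp [0.4436 0.113  0.0529] F [ 0.1 -0.7 -0. ] Mo [-0.061  0.03  -0.021] w 0.07945271164356545 togo [ 0.04  0.3  -0.53]
clock: 11.62
tcp_pos: [0.4377, 0.1104, 0.0568]
orientation: [-2.949, 0.959, -0.047]
contact_force: [0.1, -0.2, -0.7]
grip_width: 0.0853
t 11.6167 yaw -36.05 zax [ 0.0414  0.0288 -0.9987] q [-1.112  0.563  0.939  2.291 -0.862  0.628 -0.15 ]
tcp [0.4377 0.1104 0.0568] F [ 0.1 -0.2 -0.7] Mo [-0.016  0.024 -0.003] w 0.08525797423724882 togo [ 0.1  -0.33 -0.11]
```

```bash
python3 -m pendant '0.1 -0.3 -0.1 -4.5;0 0 0 0';python3 st.py .058; python3 - <<'E'
from bench import r
from h import *
o=r.get_obs()
f=r.grab_frame('wrist')
im=f['color'][...,::-1];cv2.imwrite('pics/w7.png',cv2.resize(im[180:340,220:420],None,fx=3.7,fy=3.7,interpolation=cv2.INTER_CUBIC))
s=r.grab_frame('side')['color'][...,::-1]
cv2.imwrite('pics/s7.png',cv2.resize(s[180:290,270:400],None,fx=5.4,fy=5.4,interpolation=cv2.INTER_CUBIC))
E
```

```text
clock: 11.78
tcp_pos: [0.4401, 0.112, 0.0584]
orientation: [-2.989, 0.826, -0.05]
contact_force: [0.5, 0.0, 0.0]
grip_width: 0.0854
t 11.7833 yaw -30.92 zax [ 0.0416  0.0305 -0.9987] q [-1.099  0.55   0.919  2.284 -0.836  0.622 -0.087]
tcp [0.4401 0.112  0.0584] F [0.5 0.  0. ] Mo [ 0.008 -0.002 -0.024] w 0.08543587687041859 togo [ 0.   -0.06  0.04]
```

View pics/w7.png

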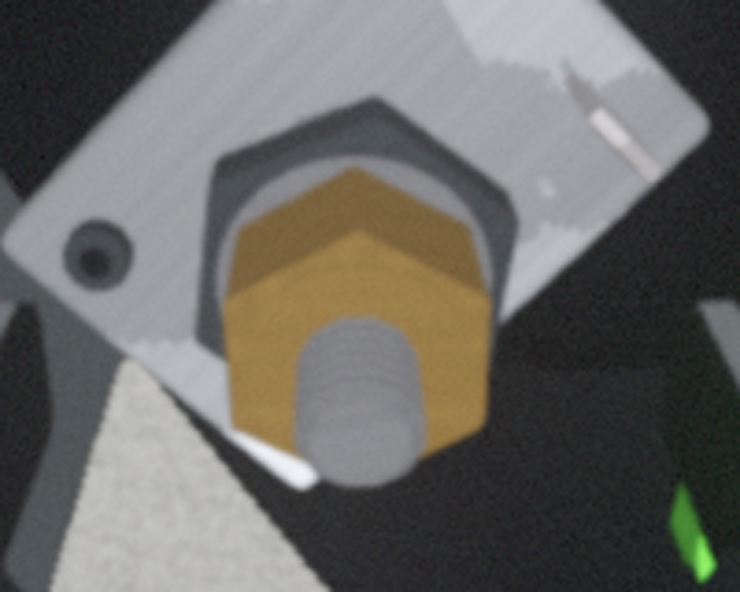

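View pics/s7.png

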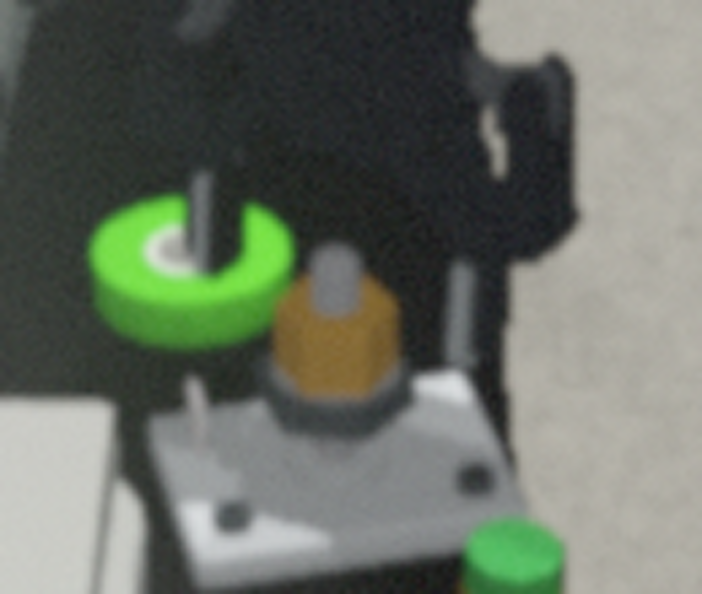

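Jaws are aligned and centred on the flats, and a small gap is still visible. Gripping and continuing.

```bash
python3 -m pendant '0 0 0 0;0 0 0 0;0 0 0 0;0 0 0 0;0 0 0 0;0 0 0 0' 255 60; python3 st.py .058; python3 -m pendant '0 0 0.01 3;0 0 0.01 3;0 0 0.01 3';python3 st.py .058
```

```text
clock: 12.38
tcp_pos: [0.4392, 0.1106, 0.0582]
orientation: [-2.985, 0.846, -0.048]
contact_force: [-1.2, 0.4, 2.4]
grip_width: 0.0324
t 12.3833 yaw -31.68 zax [ 0.0405  0.0285 -0.9988] q [-1.102  0.553  0.924  2.286 -0.839  0.624 -0.096]
tcp [0.4392 0.1106 0.0582] F [-1.2  0.4  2.4] Mo [0.201 0.471 0.097] w 0.032426060336372936 togo [ 0.   -0.22  0.03]
clock: 12.63
tcp_pos: [0.4387, 0.111, 0.0579]
orientation: [-2.905, 1.083, -0.041]
contact_force: [-1.0, -0.4, 2.7]
grip_width: 0.0326
t 12.6333 yaw -40.93 zax [ 0.0393  0.0293 -0.9988] q [-1.127  0.576  0.963  2.288 -0.879  0.646 -0.218]
tcp [0.4387 0.111  0.0579] F [-1.  -0.4  2.7] Mo [-0.12   0.211  0.221] w 0.032556191798734736 togo [ 0.03 -0.23  0.  ]
```

```bash
python3 -m pendant '0 0 0.01 3;0 0 0.01 3';python3 st.py .058;  python3 -m pendant '0 0 0.01 3;0 0 0.01 3';python3 st.py .058
```

```text
clock: 12.8
tcp_pos: [0.4382, 0.1111, 0.0577]
orientation: [-2.841, 1.239, -0.036]
contact_force: [-2.0, 0.4, 5.0]
grip_width: 0.033
t 12.8 yaw -47.14 zax [ 0.0382  0.0292 -0.9988] q [-1.143  0.592  0.99   2.288 -0.904  0.662 -0.302]
tcp [0.4382 0.1111 0.0577] F [-2.   0.4  5. ] Mo [-0.177  0.301  0.406] w 0.03295641297239343 togo [ 0.04 -0.26 -0.02]
clock: 12.97
tcp_pos: [0.4378, 0.1113, 0.0576]
orientation: [-2.77, 1.389, -0.031]
contact_force: [-0.9, -0.2, 2.1]
grip_width: 0.0325
t 12.9667 yaw -53.27 zax [ 0.0372  0.0289 -0.9989] q [-1.159  0.61   1.016  2.289 -0.929  0.679 -0.385]
tcp [0.4378 0.1113 0.0576] F [-0.9 -0.2  2.1] Mo [-0.116  0.055  0.535] w 0.03248604375947473 togo [ 0.06 -0.28 -0.03]
```

The torque jumped to about 0.5 N m, so the nuts have met and it's tight. I'll stop, check the dark nut's angle and release.

```bash
python3 - <<'E'
from bench import r
for i in range(3):
    r.grab_frame('top');o=r.get_obs();print(o['moment'].round(3),o['tcp_pos'].round(4))
E
python3 -m pendant '0 0 0 0;0 0 0 0;0 0 0 0;0 0 0 0' 0 50; python3 st.py .1
```

```text
[0.086 0.216 0.386] [0.4379 0.1113 0.0575]
[-0.003  0.268  0.249] [0.4379 0.1113 0.0575]
[-0.034  0.189  0.303] [0.4379 0.1113 0.0575]
clock: 13.45
tcp_pos: [0.4379, 0.1112, 0.0574]
orientation: [-2.774, 1.382, -0.032]
contact_force: [-0.7, 0.4, 0.3]
grip_width: 0.0791
t 13.45 yaw -52.97 zax [ 0.0376  0.0288 -0.9989] q [-1.158  0.609  1.013  2.289 -0.928  0.677 -0.38 ]
tcp [0.4379 0.1112 0.0574] F [-0.7  0.4  0.3] Mo [-0.002  0.026 -0.034] w 0.07907854263556756 togo [ 0.05 -0.48 -4.25]
```

```bash
python3 -m pendant '0 0 -1 0;0 0 -2 0;0 0 -3 0;0 0 -3 0;0 0 -3 0;0 0 -2 0;0 0 0 0' 0; python3 -m pendant '0 0 0 0;0 0 0 0;0 0 0 0'; python3 st.py .2; python3 - <<'E'
from bench import r
from h import *
o=r.get_obs();f=r.grab_frame('wrist');print(o['tcp_pos'],r.get_obs()['tcp_pos'])
im=f['color'][...,::-1];cv2.imwrite('pics/w8.png',im)
p=proj(f,[.4404,.1125,.094],o);print(p)
x,y=int(p[0])-60,int(p[1])-50;print(x,y)
cv2.imwrite('pics/w8z.png',cv2.resize(im[y:y+100,x:x+130],None,fx=6,fy=6,interpolation=cv2.INTER_CUBIC))
for n in('side','top'):
  s=r.grab_frame(n)['color'][...,::-1];cv2.imwrite(f'pics/{n}8.png',s)
a=cv2.imread('pics/side0.png')[215:275,300:370];b=cv2.imread('pics/side8.png')[215:275,300:370]
cv2.imwrite('pics/cmp.png',cv2.resize(np.hstack([a,b]),None,fx=5.7,fy=5.7,interpolation=cv2.INTER_CUBIC))
a=cv2.imread('pics/top0.png')[195:260,205:270];b=cv2.imread('pics/top8.png')[195:260,205:270]
cv2.imwrite('pics/cmpt.png',cv2.resize(np.hstack([a,b]),None,fx=6,fy=6,interpolation=cv2.INTER_CUBIC))
E
```

```text
clock: 14.03
tcp_pos: [0.4314, 0.1039, 0.2013]
orientation: [-2.776, 1.392, -0.028]
contact_force: [1.6, 0.5, -0.5]
grip_width: 0.0853
clock: 14.28
tcp_pos: [0.4309, 0.105, 0.2008]
orientation: [-2.775, 1.388, -0.026]
contact_force: [-0.7, -0.1, -0.5]
grip_width: 0.0849
t 14.2833 yaw -53.14 zax [ 0.0323  0.0278 -0.9991] q [-1.522  0.376  1.437  2.193 -0.505  0.923 -0.715]
tcp [0.4309 0.105  0.2008] F [-0.7 -0.1 -0.5] Mo [-0.07   0.021 -0.047] w 0.08492964629011084 togo [-0.03 -1.21  0.13]
[0.43089308 0.10496648 0.20077424] [0.4307859  0.10481435 0.20063198]
[314.65399106 191.81708716]
254 141
```

View pics/w8z.png

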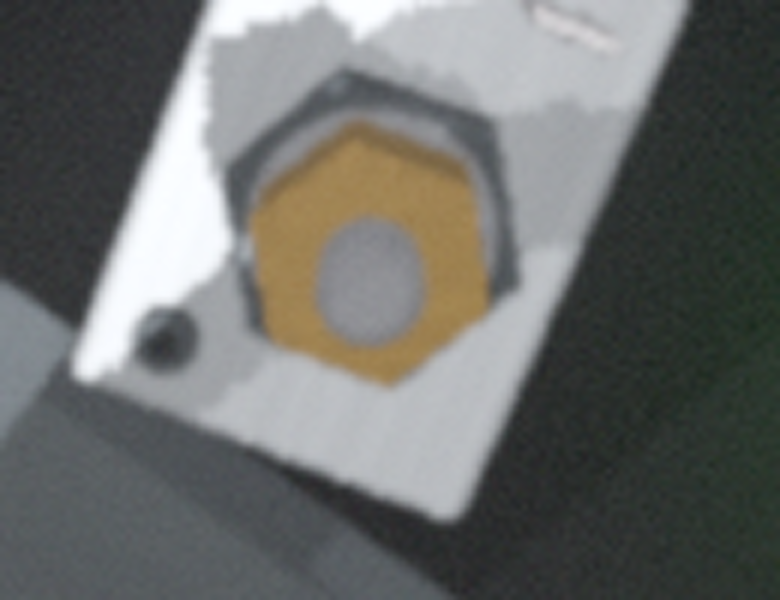

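View pics/cmp.png

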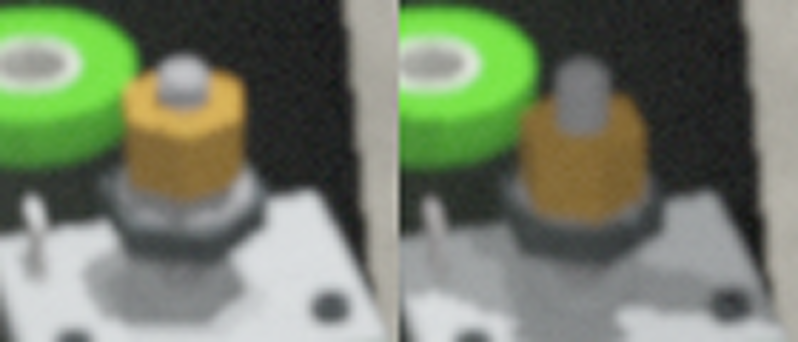

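View pics/cmpt.png

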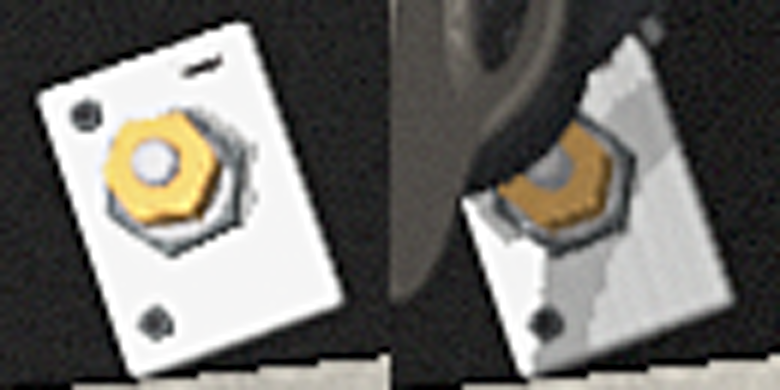

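The brass nut now sits on the dark one. I'll measure the dark nut's angle against the stand's edges before and after.

```bash
python3 - <<'E'
from bench import r
from h import *
o=r.get_obs();f=r.grab_frame('wrist');print(o['tcp_pos'],o['moment'])
S=lambda x,y:(x/6+254-.4,y/6+141-.4)
def A(P,z,c0=[.4404,.1125]):
  c=np.array([onz(f,*S(*p),z,o) for p in P])[:,:2];d=c-c0
  return np.linalg.norm(d,axis=1).round(4),np.degrees(np.arctan2(d[:,1],d[:,0])).round(1)
for z in(.051,.053): print('dark',*A([(345,68),(492,122),(520,285),(228,165)],z))
# edge directions (avoid centre bias)
def E(p,q,z):
  a,b=onz(f,*S(*p),z,o),onz(f,*S(*q),z,o);d=b-a;return np.degrees(np.arctan2(d[1],d[0])).round(1),np.linalg.norm(d).round(4)
print('dark edges',[E(p,q,.052) for p,q in[((345,68),(492,122)),((492,122),(520,285)),((228,165),(345,68))]],'stand',E((75,372),(450,522),.016),E((75,372),(205,10),.016))
print('post',onz(f,*S(372,328),.094,o))
print('brass',[A([(360,120),(472,170),(488,300),(388,385),(270,338),(250,213)],z) for z in(.075,.078)])
E
python3 - <<'E'
# same for w2, pose then
import sys;sys.path.insert(0,'.')
from bench import r
from h import *
f=r.grab_frame('wrist')
o=dict(tcp_pos=np.array([0.44704,0.12577,0.200666]),orientation=np.array([1.433,2.785,.037]))
S=lambda x,y:(x/6+249-.4,y/6+131-.4)
def E(p,q,z):
  a,b=onz(f,*S(*p),z,o),onz(f,*S(*q),z,o);d=b-a;return np.degrees(np.arctan2(d[1],d[0])).round(1),np.linalg.norm(d).round(4)
print('dark edges',[E(p,q,.052) for p,q in[((322,75),(478,118)),((478,118),(520,275)),((212,200),(322,75))]],'stand',E((75,380),(455,522),.016),E((75,380),(200,0),.016))
E
```

```text
[0.43089773 0.10458127 0.2007397 ] [-0.00305869  0.04182127  0.05166745]
dark [0.028  0.0279 0.0266 0.0252] [ 43.4 -10.1 -70.6  98.3]
dark [0.0282 0.028  0.0263 0.0253] [ 43.3  -9.4 -69.7  97.4]
dark edges [(np.float64(-73.5), np.float64(0.025)), (np.float64(-132.7), np.float64(0.0274)), (np.float64(-13.5), np.float64(0.0246))] stand (np.float64(-76.2), np.float64(0.0766)) (np.float64(15.7), np.float64(0.0721))
post [0.43846049 0.10954266 0.094     ]
brass [(array([0.0232, 0.0224, 0.0191, 0.018 , 0.0176, 0.0194]), array([  38.3,   -8.7,  -65.9, -131.7,  162.3,   98.5])), (array([0.0237, 0.0227, 0.0188, 0.0171, 0.017 , 0.0195]), array([  38.2,   -7.4,  -63.7, -131.1,  160.3,   96.5]))]
dark edges [(np.float64(109.8), np.float64(0.0255)), (np.float64(50.9), np.float64(0.0267)), (np.float64(174.0), np.float64(0.0269))] stand (np.float64(103.5), np.float64(0.0767)) (np.float64(-164.5), np.float64(0.075))
```

```bash
python3 - <<'E'
from bench import r
from h import *
o=r.get_obs();f=r.grab_frame('wrist');t=r.grab_frame('top')
S=lambda x,y:(x/6+254-.4,y/6+141-.4)
P=[(360,120),(472,170),(488,300),(388,385),(270,338),(250,213)]
c=np.array([onz(f,*S(*p),.077,o) for p in P])[:,:2];d=c-c.mean(0)
print('brass',np.linalg.norm(d,axis=1).round(4),(np.degrees(np.arctan2(d[:,1],d[:,0]))%60).round(1),'tcp yaw expected corners 36.7')
# w8 zoom of top for both images, 9x
for n in('0','8'):
  b=cv2.imread(f'pics/top{n}.png')[205:245,215:255]
  cv2.imwrite(f'pics/tz{n}.png',cv2.resize(b,None,fx=10,fy=10,interpolation=cv2.INTER_CUBIC))
a=np.hstack([cv2.imread('pics/tz0.png'),cv2.imread('pics/tz8.png')]);cv2.imwrite('pics/tz.png',a)
E
```

```text
brass [0.0205 0.0197 0.0188 0.0204 0.0199 0.0191] [41.4 47.9 45.4 44.  46.7 47. ] tcp yaw expected corners 36.7
```

View pics/tz.png

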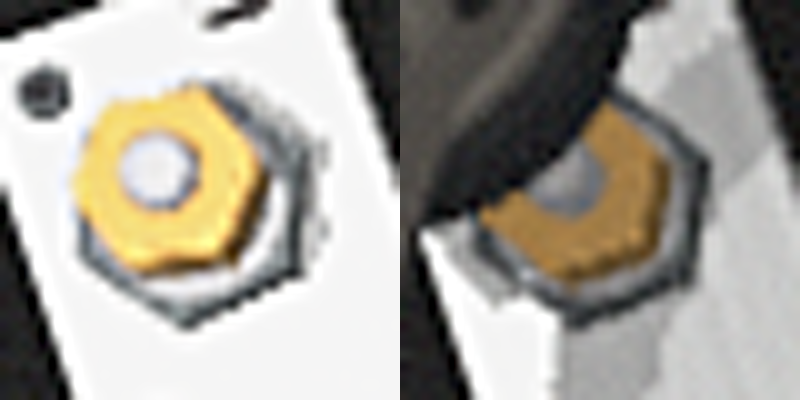

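The final state is seated and the gripper is clear. The dark nut shows a small clockwise creep, about 5° or 2.2 mm at the rim, which is inside the limit. More turning would only add risk, so I'm handing in.

```bash
python3 - <<'E'
from bench import r
print(r.hand_in()); o=r.get_obs();print(o['clock'],o['contact_force'],o['tcp_pos'])
E
```

```text
the job is handed in; nothing more can be done
None
the job is handed in; nothing more can be done
```

The brass nut is run down onto the dark nut and tightened, but I overshot the torque and the dark nut seems to have crept clockwise. I handed in at about 14.5 s with the gripper open and some 14 cm above the nuts.

**What I did:** I gripped the brass nut on its flats and turned it about 214° clockwise while following the thread down. I then regripped 60° back and about 5 mm higher, and turned about 22° more until it met the dark nut.

**What the last checks showed:**
- **Torque:** it ran free at about 0.11 N m. The two readings before I stopped were about 0.41 and 0.53 N m, above the 0.3 target and the 0.45 drag limit. I stepped too far between readings there. It settled to 0.25–0.39 N m before I opened the gripper.
- **Seating:** the images show the brass nut sitting on the dark nut with no visible gap. I did not measure the contact force after letting go.
- **Dark nut:** edge angles before and after suggest it turned about 5° clockwise, or about 2.2 mm at the rim against the 3 mm limit. My picking error is about ±0.7 mm, so the margin is thin; the top camera also shows a turn of this size (about 2–3 mm).
- **Brass nut angle (disagreement):** it ended about 8° behind the jaw angle. I think this was twist in the fingers under load. I can't rule out that the nut sprang back a little on release.
- **Surroundings:** the tape looked unmoved in the side view. I did not re-measure the vial or timer, but I saw no sign of the arm touching any of them.

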